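# Set out the slide staining line

## Robot

A 6-joint arm with a two-finger parallel gripper is mounted at the origin on a cart in front of the work surface, level with it; the furniture and walls round the work are solid. World frame = base frame: x ahead of the robot, y to its left, z up, the work surface at z = 0. Lengths are in m, angles in rad, forces in N, time in s.
With the tool pointing down it reaches from about 0.25 to 0.775 m from the base axis. Payload 4 kg.
Tool frame: the origin (TCP) lies on the centre line of the jaws, within the pads' length; the fingertips stand 25 mm ahead of it and the grasp point (between the pads) lies 6 mm ahead of it; z points along the fingers, y is the line along which they close (so a half turn about z gives the same grasp; the last joint's range is limited). The gripper opens to 94 mm and grips with 3 to 60 N. Pads are 16 mm wide; open, the fingers measure 119 mm over their backs; the gripper's body (75 mm by 177 mm) begins 78 mm behind the grasp point.
Start: joints at [-1.395, 0.087, 1.371, -0, 1.684, -0.103], TCP at [0.151, -0.529, 0.231] pointing down, gripper open.
Joint ranges: [-3.1, 3.1], [-0.76, 2.03], [0.27, 2.55], [-1.08, 4.22], [0.17, 2.65], [-2.57, 2.57]. Speed limits (rad/s): [2.79, 2.79, 3.14, 3.14, 3.14, 3.14].

## Interface

Orientations are given as [roll, pitch, yaw] about the fixed x, y, z axes, in that order (R = Rz(yaw) Ry(pitch) Rx(roll)).
In Python, from bench import robot, imaging gives the robot as it stands. The module is installed in compiled form; this text tells all that it offers.
- The arm moves only by the tool drive_tool, never from a script. Its argument "series" is a list of rows, each a list of 3 entries, a list of its own where there are three numbers: the finger opening in m, from 0 to 0.094, then the shift along the tool's x, y, z in m, then the turn, a rotation vector about the tool's x, y, z in rad. A call has 1 to 5 rows; each row is the pose to reach, as a shift and turn from the pose commanded when the call began, along the tool's axes at that moment; what a row does not reach only later rows make up. A row lasts 1/8 s, in which the tool goes at most 62.5 mm and 10.7 degrees, less where a joint would pass 70% of its speed; a pose out of reach is approached as far as the arm can. A call with a gripper value outside its range is refused whole. The fingers move at their own pace and stop on an object; the grip force is fixed at half the most. Time passes only in rows, so rows that repeat a pose let the fingers close. It gives the time, the measured TCP pose, the force, the opening and the grip force at its end, in the units of the state.
- robot.get_obs(): the state, without advancing time (a new reading comes with each control period).
- imaging.snapshot(name): name is "side" or "top" or "wrist"; returns the picture (384x512x3 uint8, red, green, blue); there is no depth.
- imaging.get_calibration(name): a dict with "intrinsics" (3x3 intrinsics, pixels), "position" and "rotation" of the camera in the world. Camera axes: x right, y up, looking along -z (the intrinsics and any distortion apply to the point x, -y, -z); pixel columns grow to the right and rows downward; lengths in m; the calibration is good to about 2 mm. A picture is of the moment at which its call begins: read the wrist's pose just before it. get_calibration takes no time and is no camera call; for the wrist camera it gives the pose at the moment of the call.
- robot.close_job(): hands the job in; it is judged then, once.
The state is a dict: "time": time; "joint_positions": joint angles; "qvel": joint speeds; "joint_torque": joint torques, N m; "tool_pos": TCP position; "ee_rot": TCP orientation; "wrist_force": force on the tool from outside, world axes, zero at the start; "wrist_torque": the same for the moment, N m; "width": finger opening in m; "finger_force": force on a finger pad.
Only numpy, scipy, OpenCV 4.12 (cv2) and the standard library are available. Lean on these libraries where they do the work, as an engineer would, in place of code of your own. Each camera call takes 0.05 s, during which the arm holds its last target. There are 200 camera calls.

## Task

With the five things standing in a row along the front edge of the bench, set out the staining line (left and right as seen from the robot): stand the square stain jar centred on the left ring of the blue mat with the amber dropper bottle to its right, on that mat's right ring, and stand the round blue-capped reagent bottle on the left ring of the green mat with the small empty beaker to its right, on that mat's right ring. Then lay the orange cassette flat on the middle of the stain jar's lid, to mark whose sample is being stained. Set each down gently, upright and centred on its ring, never tipping or dropping it, and leave the bench timer, the tape roll and the tube rack where they are.

Things in the scene. Friction and masses are not known exactly. Their poses are not given: they have to be found in the camera images.
- blue_mat: Blue silicone bench mat lying on the bench, fixed, 90 mm (x) by 170 mm (y), 2 mm thick, with two white printed rings (72 mm across) whose centres lie 45 mm left and 45 mm right of its middle, at (0, +0.045) and (0, -0.045) m in its frame. Origin: the centre of its underside; its x axis points away from the robot and its y axis to the left, but for a turn of up to 13 degrees.
- green_mat: Green silicone bench mat lying on the bench, fixed, 90 mm (x) by 170 mm (y), 2 mm thick, with two white printed rings (72 mm across) whose centres lie 45 mm left and 45 mm right of its middle, at (0, +0.045) and (0, -0.045) m in its frame. Origin: the centre of its underside; its x axis points away from the robot and its y axis to the left, but for a turn of up to 13 degrees.
- jar_center (a point): Centre of the stain jar, half-way up: square closed glass jar with violet stain and a flat blue lid (fixed to it), 52 x 52 mm, 88 mm tall, about 0.21 kg, loose, standing on the bench. Its x and y axes lie square to its sides. Take it across two sides, about 65 to 70 mm above its foot, so that its lid stays clear of the inside of the gripper.
- reagent_center (a point): Centre of the reagent bottle, half-way up: round clear glass bottle with a blue screw cap, 56 mm across up to 60 mm above its foot, sloping in above, the cap 36 mm across, take it about 50 to 58 mm above its foot, 100 mm tall in all, about 0.19 kg, loose, standing in the front row on the bench (a similar blue-capped bottle far back on the bench below the dispenser is only clutter); any yaw.
- amber_center (a point): Centre of the dropper bottle, half-way up: slim amber bottle with a black rubber bulb, 33 mm across up to 56 mm above its foot, narrower above, take it about 50 mm up, 102 mm tall in all, about 0.07 kg, loose, standing on the bench; any yaw.
- cup_center (a point): Centre of the small beaker, half-way up: empty clear plastic beaker, 54 mm across at the rim and 46 mm at the foot, 70 mm tall, about 0.08 kg, loose, standing upright on the bench; any yaw.
- tag_center (a point): Centre of the orange cassette: flat slotted orange plastic tissue cassette, 28 mm (its x) by 40 mm (its y), 6 mm thick, about 0.02 kg, loose, lying flat on the bench; take it across its 28 mm width with the finger tips.
- timer: Bystander: white bench timer, 68 x 40 x 58 mm, standing behind the mats. Origin: the centre of its underside.
- tape: Bystander: roll of beige tape lying flat, 98 mm across, 25 mm high, behind the mats. Origin: the centre of its underside.
- rack: Bystander: orange tube rack with capped tubes, 45 x 100 x 53 mm, behind the mats. Origin: the centre of its underside.
Not all that is in view belongs to the job. Of the things that look like the part that bears amber_center, the larger one is meant.

How it is judged:
At the end, for the whole second after the job is handed in: Stain jar on the blue mat's left ring, dropper bottle on its right; reagent bottle on the green mat's left ring, beaker on its right: upright (6 deg), within 14 mm in the mat's x and y. Cassette flat on the jar's lid within 13 mm of its middle. All released, at rest (x of jar_center in the frame of blue_mat between -0.014 and 0.014 m and y of jar_center in the frame of blue_mat between 0.031 and 0.059 m and z of jar_center in the frame of blue_mat between 0.04 and 0.051 m and angle between each of jar_center, amber_center, reagent_center, cup_center's own z axis and vertical below 0.1 rad and x of amber_center in the frame of blue_mat between -0.014 and 0.014 m and y of amber_center in the frame of blue_mat between -0.059 and -0.031 m and z of amber_center in the frame of blue_mat between 0.047 and 0.058 m and x of reagent_center in the frame of green_mat between -0.014 and 0.014 m and y of reagent_center in the frame of green_mat between 0.031 and 0.059 m and z of reagent_center in the frame of green_mat between 0.046 and 0.057 m and x of cup_center in the frame of green_mat between -0.014 and 0.014 m and y of cup_center in the frame of green_mat between -0.059 and -0.031 m and z of cup_center in the frame of green_mat between 0.031 and 0.042 m and horizontal distance between tag_center and jar_center below 0.013 m and z of tag_center in the frame of jar_center between 0.043 and 0.053 m and angle between tag_center's own z axis and vertical below 0.12 rad and linear speed of each of jar, amber, reagent, cup, tag below 0.02 m/s); the robot touches nothing.
It fails at once if the jar, a bottle or the beaker is tipped more than 35 degrees (angle between any of jar_center, amber_center, reagent_center, cup_center's own z axis and vertical above 0.61 rad).
It fails at once if the jar, a bottle or the beaker is dropped (falls free from more than about 3 cm) ((linear speed of jar above 0.8 m/s and contact force between jar and the fingers below 0.05 N) or (linear speed of amber above 0.8 m/s and contact force between amber and the fingers below 0.05 N) or (linear speed of reagent above 0.8 m/s and contact force between reagent and the fingers below 0.05 N) or (linear speed of cup above 0.8 m/s and contact force between cup and the fingers below 0.05 N)).
It fails at once if the bench timer, the tape roll or the tube rack is shifted by more than 2 cm (distance of any of timer, tape, rack from where it was at the start of the episode above 0.02 m).
It also fails if it takes over 109 s, if anything falls off the work surface, if the arm or the gripper's body presses on something with over 40 N, if the wrist force passes 120 N, or if a joint passes its speed limit or range.

## Working session

There is one attempt and no reset: what is moved stays moved. The work goes in short steps, Python scripts to look and compute and a tool call to move; the robot and the scene stay as the last step left them, time stands still between calls to the robot, and variables do not carry over. Pictures are saved under pics/ and viewed, at most 14 in all, crops included, and the job is handed in when it is done.

Besides the shell and the picture viewer there is one more tool, called after "Emit:" as name(argument=value, ...), one argument or row to a line, values as JSON. drive_tool: Moves the arm, as the interface text tells. Its arguments: {"type":"object","properties":{"series":{"type":"array"}},"required":["series"]}

```bash
mkdir -p pics; python3 - <<'E'
from bench import robot, imaging
import cv2
o=robot.get_obs(); print({k:o[k] for k in("time","tool_pos","ee_rot","width","joint_positions")})
for n in("top","side"):
    c=imaging.get_calibration(n); print(n,c)
    im=imaging.snapshot(n); cv2.imwrite(f"pics/{n}0.png",im[:,:,::-1])
    cv2.imwrite(f"pics/{n}0b.png",cv2.resize(im[:,:,::-1],(800,600),interpolation=cv2.INTER_CUBIC))
E
```

```text
{'time': 0.0, 'tool_pos': array([ 0.15124162, -0.5282812 ,  0.22933633]), 'ee_rot': array([-3.13942234e+00, -2.04042742e-04,  2.78737657e-01]), 'width': 0.09347856633229674, 'joint_positions': array([-1.39513727e+00,  8.79283863e-02,  1.37221948e+00, -2.04874709e-05,
        1.68362457e+00, -1.03081108e-01])}
top {'intrinsics': array([[390.13700934,   0.        , 254.23579069],
       [  0.        , 390.13700934, 189.80168897],
       [  0.        ,   0.        ,   1.        ]]), 'position': array([ 0.43803526, -0.10131533,  0.89976061]), 'rotation': array([ 0.18669823,  0.03006345, -1.57197159])}
side {'intrinsics': array([[409.67936712,   0.        , 246.02960913],
       [  0.        , 409.67936712, 186.38011613],
       [  0.        ,   0.        ,   1.        ]]), 'position': array([ 0.42586501, -0.82642658,  0.67392348]), 'rotation': array([ 0.88876085, -0.01344166, -0.22424931])}
```

View pics/top0b.png

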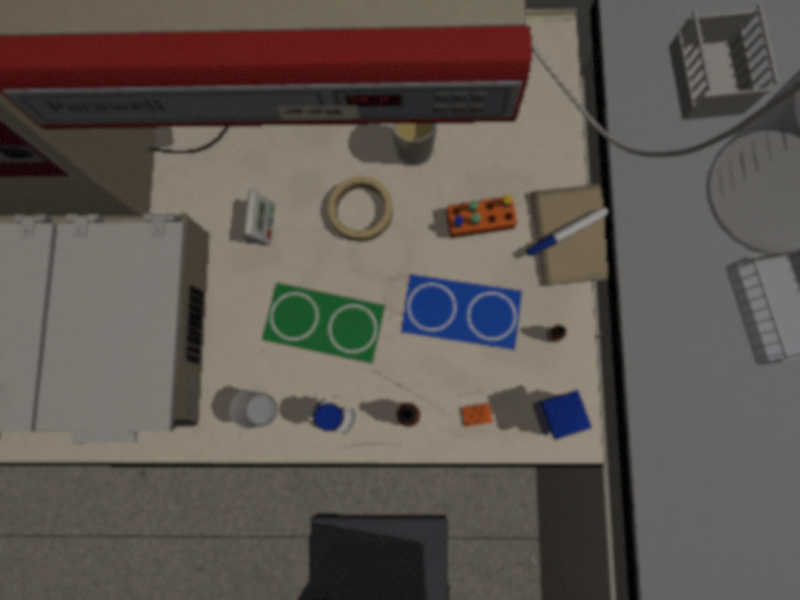

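View pics/side0b.png

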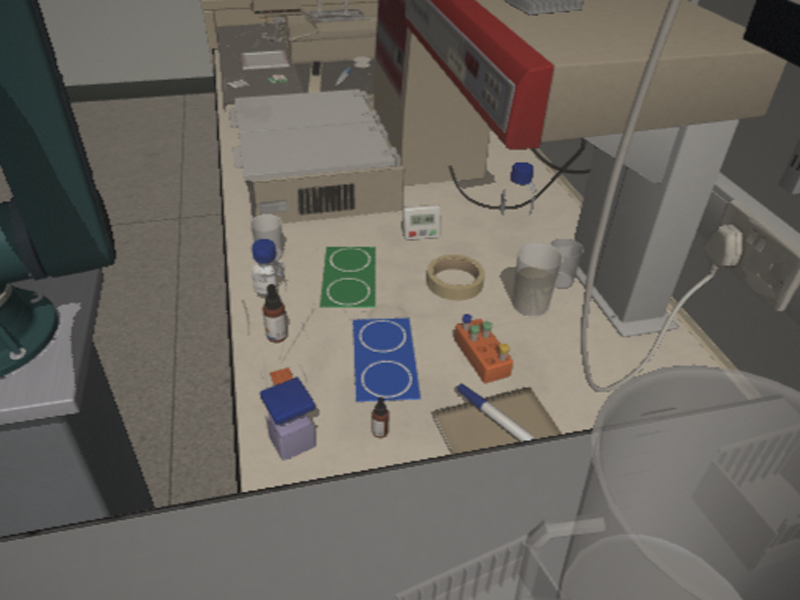

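The amber candidates in the top view are (407,413), large and in the front row, and (557,332), a small vial beside the blue mat. The description says the larger one, so I take (407,413). The crop will confirm this.

```bash
cat > h.py <<'E'
from bench import robot, imaging
import numpy as np, cv2
from scipy.spatial.transform import Rotation as R
def cam(n):
    c=imaging.get_calibration(n); r=np.asarray(c["rotation"])
    M=R.from_euler("xyz",r).as_matrix() if r.shape==(3,) else r
    return c["intrinsics"],np.asarray(c["position"]),M
def pix2w(n,px,z,c=None):
    K,p,M=c or cam(n); px=np.atleast_2d(px).astype(float)
    d=np.c_[(px[:,0]-K[0,2])/K[0,0],-(px[:,1]-K[1,2])/K[1,1],-np.ones(len(px))]@M.T
    return p+d*((z-p[2])/d[:,2])[:,None]
def w2pix(n,P,c=None):
    K,p,M=c or cam(n); q=(np.atleast_2d(P)-p)@M
    return np.c_[K[0,2]+K[0,0]*q[:,0]/-q[:,2],K[1,2]-K[1,1]*q[:,1]/-q[:,2]]
def to_tool(v):
    return R.from_euler("xyz",robot.get_obs()["ee_rot"]).inv().apply(v)
E
python3 - <<'E'
from h import *
im=cv2.imread("pics/top0.png"); hsv=cv2.cvtColor(im,cv2.COLOR_BGR2HSV)
roi=np.zeros(im.shape[:2],bool); roi[170:240,160:345]=1
for n,lo,hi in(("green",50,85),("blue",100,125)):
    m=((hsv[...,0]>=lo)&(hsv[...,0]<=hi)&(hsv[...,1]>120)&roi).astype(np.uint8)
    m=cv2.morphologyEx(m,cv2.MORPH_CLOSE,np.ones((7,7)))
    cs=max(cv2.findContours(m,0,2)[0],key=cv2.contourArea)
    W=pix2w("top",cs[:,0]+0.0,0.002)[:,:2].astype(np.float32)
    r=cv2.minAreaRect(W); print(n,r, cv2.boundingRect(cs))
    (cx,cy),(a,b),t=r
print(pix2w("top",[[407/1.5625,413/1.5625]],0.1),pix2w("top",[[330/1.5625,417/1.5625]],.1),pix2w("top",[[565/1.5625,414/1.5625]],.088),pix2w("top",[[476/1.5625,414/1.5625]],.006),pix2w("top",[[261/1.5625,408/1.5625]],.07))
print("table front",pix2w("top",[[300/1.5625,463/1.5625],[200/1.5625,430/1.5625]],0))
c=im[225:290,130:390]; cv2.imwrite("pics/row.png",cv2.resize(c,None,fx=3,fy=3,interpolation=cv2.INTER_CUBIC))
E
```

```text
green ((0.5701524615287781, 0.03703099489212036), (0.1635531634092331, 0.08321503549814224), 77.80657958984375) (169, 183, 76, 48)
blue ((0.5856521129608154, -0.16922412812709808), (0.16598692536354065, 0.08568866550922394), 80.90424346923828) (258, 177, 75, 46)
[[ 0.43642207 -0.08984108  0.1       ]] [[0.43145699 0.00965563 0.1       ]] [[ 0.43489482 -0.29469004  0.088     ]] [[ 0.43471276 -0.18749143  0.006     ]] [[0.44320384 0.10744398 0.07      ]]
table front [[0.36587864 0.0655085  0.        ]
 [0.41222761 0.21328249 0.        ]]
```

View pics/row.png

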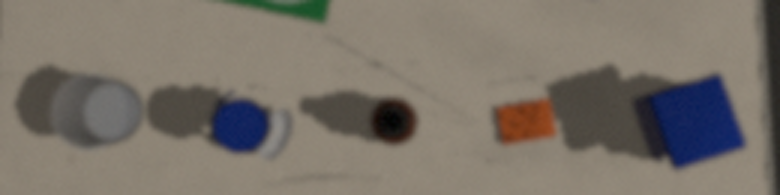

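The crop confirms it: front-row amber bottle with black bulb at crop (393,121), cassette (525,121), jar lid (697,121), cap (240,125), beaker foot at about (112,110). Next I fit the rings and the lid orientation.

```bash
python3 - <<'E'
from h import *
im=cv2.imread("pics/top0.png"); hsv=cv2.cvtColor(im,cv2.COLOR_BGR2HSV)
for n,x0,x1,y0,y1,lo,hi in(("green",160,250,178,235,50,85),("blue",254,340,172,226,100,125)):
    m=np.zeros(im.shape[:2],np.uint8)
    s=hsv[y0:y1,x0:x1]; m[y0:y1,x0:x1]=(s[...,0]>=lo)&(s[...,0]<=hi)&(s[...,1]>150)
    cs,h=cv2.findContours(m,cv2.RETR_CCOMP,cv2.CHAIN_APPROX_NONE)
    for c,hh in zip(cs,h[0]):
        if cv2.contourArea(c)>300:
            W=pix2w("top",c[:,0],.002)[:,:2].astype(np.float32); print(n,hh[3],cv2.contourArea(c),cv2.fitEllipse(W)[:2],cv2.minAreaRect(W)[0],cv2.minAreaRect(W)[2])
def blob(name,x0,x1,y0,y1,f,z):
    m=np.zeros(im.shape[:2],np.uint8); m[y0:y1,x0:x1]=f(hsv[y0:y1,x0:x1])
    c=max(cv2.findContours(m,0,1)[0],key=cv2.contourArea); W=pix2w("top",c[:,0],z)[:,:2].astype(np.float32)
    print(name,cv2.minAreaRect(W),cv2.fitEllipse(W)[:2])
bl=lambda s:(s[...,0]>100)&(s[...,0]<130)&(s[...,1]>130)&(s[...,2]>75)
blob("jar",340,385,245,285,bl,.088); blob("cap",195,225,250,285,bl,.1)
blob("tag",290,320,250,280,lambda s:(s[...,0]<18)&(s[...,1]>120),.006)
blob("amber",250,275,250,280,lambda s:(s[...,2]<50),.1)
cf=np.array([[130+112/3,225+110/3]]);cr=np.array([[130+87/3,225+109/3]]);print(pix2w("top",cf,.003),pix2w("top",cr,.07))
E
```

```text
green -1 417.0 ((0.5607055425643921, -0.007169574033468962), (0.053460054099559784, 0.054466363042593)) (0.5616539120674133, -0.007524237036705017) 0.40333375334739685
green -1 406.5 ((0.5801860094070435, 0.08108723163604736), (0.05366405099630356, 0.054094139486551285)) (0.5809279084205627, 0.0819045752286911) 1.4450302124023438
green -1 315.5 ((0.5693455934524536, 0.0329618901014328), (0.0751546248793602, 0.1843486726284027)) (0.5701742768287659, 0.0360693633556366) 77.93950653076172
blue -1 481.5 ((0.5784530639648438, -0.2138826847076416), (0.0572950541973114, 0.058099664747714996)) (0.5781465768814087, -0.2142331451177597) 89.60820770263672
blue -1 468.5 ((0.5928847789764404, -0.12505055963993073), (0.05714788660407066, 0.05772159621119499)) (0.5934449434280396, -0.1246882975101471) 44.30717468261719
blue -1 613.5 ((0.5854972004890442, -0.16941748559474945), (0.08402501046657562, 0.24713289737701416)) (0.5855884552001953, -0.16914315521717072) 80.82105255126953
jar ((0.434913694858551, -0.2956278622150421), (0.0469495952129364, 0.04700618237257004), 16.670700073242188) ((0.4345740079879761, -0.2959006428718567), (0.05229081213474274, 0.05344771593809128))
cap ((0.432266503572464, 0.012147534638643265), (0.03259879723191261, 0.029724715277552605), 89.97737884521484) ((0.4321902096271515, 0.012630755081772804), (0.02985805831849575, 0.03269066661596298))
tag ((0.4345511198043823, -0.1887241005897522), (0.027047686278820038, 0.04134146869182587), 9.227375030517578) ((0.4346104860305786, -0.1885153353214264), (0.028982769697904587, 0.04636208713054657))
amber ((0.4360959827899933, -0.08787479251623154), (0.022175459191203117, 0.02175663411617279), 89.93909454345703) ((0.4355110228061676, -0.08806191384792328), (0.022367820143699646, 0.023536082357168198))
[[0.44239594 0.12357824 0.003     ]] [[0.44278449 0.12449622 0.07      ]]
```

Emit:
drive_tool(
  series=[
    [0.094,[0.055,-0.024,0],[0,0,-0.18]],
    [0.094,[0.11,-0.048,0],[0,0,-0.36]],
    [0.094,[0.165,-0.071,0],[0,0,-0.54]],
    [0.094,[0.22,-0.095,0],[0,0,-0.72]],
    [0.094,[0.27,-0.117,0],[0,0,-0.9]],
  ],
)

```text
time: 0.72
tool_pos: [0.3799, -0.3403, 0.23]
ee_rot: [-3.141, -0.0, 1.185]
wrist_force: [0.5, -1.4, 0.4]
width: 0.0941
finger_force: 0.0
```

Emit:
drive_tool(
  series=[
    [0.094,[0.02,0.011,0],[0,0,-0.18]],
    [0.094,[0.04,0.022,0],[0,0,-0.36]],
    [0.094,[0.062,0.034,0],[0,0,-0.54]],
    [0.094,[0.062,0.034,0],[0,0,-0.69]],
    [0.094,[0.062,0.034,0],[0,0,-0.69]],
  ],
)

```text
time: 1.35
tool_pos: [0.4338, -0.2973, 0.2299]
ee_rot: [-3.141, -0.001, 1.868]
wrist_force: [0.6, 0.0, 0.5]
width: 0.094
finger_force: 0.0
```

```bash
python3 - <<'E'
from h import *
o=robot.get_obs(); print(o["time"],o["tool_pos"],o["ee_rot"],o["joint_positions"])
c=cam("wrist"); print(c)
P=np.array([[.4347,-.2957,.088],[.4345,-.1886,.006]]); print(w2pix("wrist",P,c))
cv2.imwrite("pics/w1.png",imaging.snapshot("wrist")[:,:,::-1])
E
```

```text
1.35 [ 0.43384293 -0.29727411  0.2298539 ] [-3.14087897e+00 -9.12676870e-04  1.86765146e+00] [-7.08490683e-01  3.44531132e-02  1.42756548e+00 -1.14277765e-04
  1.68072706e+00 -1.00535861e+00]
(array([[281.31820582,   0.        , 256.79753035],
       [  0.        , 281.31820582, 193.25052643],
       [  0.        ,   0.        ,   1.        ]]), array([ 0.41443364, -0.2339922 ,  0.38516058]), array([[ 9.55935763e-01, -2.85782951e-01, -6.71931728e-02],
       [ 2.93575167e-01,  9.30041463e-01,  2.20989815e-01],
       [-6.62684861e-04, -2.30978315e-01,  9.72958673e-01]]))
[[258.14285844 188.20452697]
 [282.38108337  96.36571157]]
```

View pics/w1.png

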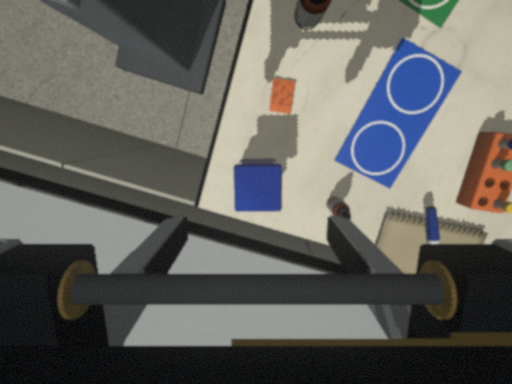

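The wrist picture shows the lid at (258,188) and the cassette at (283,95). Both are within about 1 px of the prediction. I'll descend and grip.

Emit:
drive_tool(
  series=[
    [0.094,[0.001,0.001,0.05],[0,0,0]],
    [0.094,[0.001,0.001,0.1],[0,0,0]],
    [0.094,[0.001,0.001,0.14],[0,0,0]],
    [0.094,[0.001,0.001,0.157],[0,0,0]],
    [0.07,[0.001,0.001,0.157],[0,0,0]],
  ],
)

```text
time: 2.02
tool_pos: [0.4339, -0.2963, 0.0727]
ee_rot: [-3.14, -0.002, 1.867]
wrist_force: [-0.2, -0.6, -0.1]
width: 0.0871
finger_force: 0.0
```

Emit:
drive_tool(
  series=[
    [0.04,[0,0,0],[0,0,0]],
    [0.04,[0,0,0],[0,0,0]],
    [0.04,[0,0,0],[0,0,0]],
    [0.04,[0,0,0],[0,0,0]],
    [0.04,[0,0,0],[0,0,0]],
  ],
)

```text
time: 2.65
tool_pos: [0.4348, -0.2968, 0.0744]
ee_rot: [3.141, 0.001, 1.869]
wrist_force: [-1.3, 0.3, 3.3]
width: 0.0516
finger_force: 30.0
```

Emit:
drive_tool(
  series=[
    [0.04,[0,0,-0.01],[0,0,0]],
    [0.04,[0,0,-0.025],[0,0,0.11]],
    [0.04,[0,0,-0.045],[0,0,0.23]],
    [0.04,[0,0,-0.05],[0,0,0.35]],
    [0.04,[0,0,-0.05],[0,0,0.46]],
  ],
)

```text
time: 3.28
tool_pos: [0.4346, -0.2963, 0.1239]
ee_rot: [3.141, -0.0, 1.405]
wrist_force: [0.3, 0.7, -2.2]
width: 0.0518
finger_force: 30.0
```

Emit:
drive_tool(
  series=[
    [0.04,[0.025,0.017,0],[0,0,0]],
    [0.04,[0.07,0.047,0],[0,0,0]],
    [0.04,[0.115,0.077,0],[0,0,0]],
    [0.04,[0.16,0.107,0],[0,0,0]],
    [0.04,[0.194,0.128,0],[0,0,0]],
  ],
)

```text
time: 3.9
tool_pos: [0.593, -0.1235, 0.1228]
ee_rot: [-3.14, -0.001, 1.41]
wrist_force: [-0.8, -0.2, -2.5]
width: 0.0519
finger_force: 30.0
```

Emit:
drive_tool(
  series=[
    [0.04,[0,0,0],[0,0,0]],
    [0.04,[0,0,0],[0,0,0]],
  ],
)

```text
time: 4.15
tool_pos: [0.5915, -0.1257, 0.1228]
ee_rot: [-3.14, 0.0, 1.409]
wrist_force: [0.0, 0.8, -2.8]
width: 0.052
finger_force: 30.0
```

```bash
python3 - <<'E'
from h import *
o=robot.get_obs(); print(o["tool_pos"],o["ee_rot"],to_tool(np.array([.593,-.125,.078])-o["tool_pos"]))
cv2.imwrite("pics/w2.png",imaging.snapshot("wrist")[:,:,::-1])
E
```

```text
[ 0.59146135 -0.12568848  0.12275228] [-3.13968463e+00  4.32814006e-04  1.40912804e+00] [0.00094654 0.00149315 0.04474911]
```

View pics/w2.png

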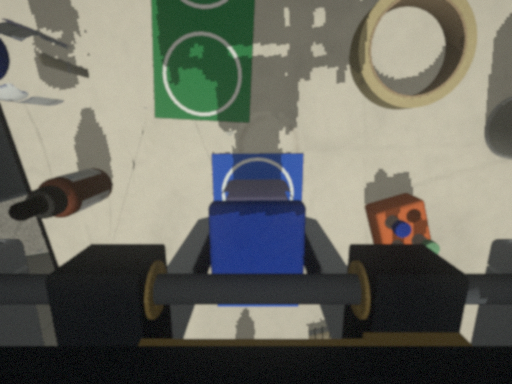

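The picture shows the jar held upright and in line with the blue mat's centre line (column 257), with the near side of the left ring visible around it. I'll lower and release it.

Emit:
drive_tool(
  series=[
    [0.04,[0.001,0.0015,0.012],[0,0,0]],
    [0.04,[0.001,0.0015,0.028],[0,0,0]],
    [0.04,[0.001,0.0015,0.041],[0,0,0]],
    [0.04,[0.001,0.0015,0.046],[0,0,0]],
    [0.04,[0.001,0.0015,0.0475],[0,0,0]],
  ],
)

```text
time: 4.82
tool_pos: [0.593, -0.1248, 0.0764]
ee_rot: [-3.14, 0.0, 1.409]
wrist_force: [-5.0, 0.6, 6.2]
width: 0.0519
finger_force: 30.0
```

Emit:
drive_tool(
  series=[
    [0.04,[0,0,0],[0,0,0]],
    [0.06,[0,0,0],[0,0,0]],
    [0.094,[0,0,0],[0,0,0]],
    [0.094,[0,0,0],[0,0,0]],
    [0.094,[0,0,0],[0,0,0]],
  ],
)

```text
time: 5.45
tool_pos: [0.5939, -0.1249, 0.0761]
ee_rot: [3.141, 0.0, 1.409]
wrist_force: [-0.3, -0.0, 0.3]
width: 0.0864
finger_force: 0.0
```

Emit:
drive_tool(
  series=[
    [0.094,[0,0,-0.05],[0,0,0]],
    [0.094,[0,0,-0.11],[0,0,0]],
    [0.094,[0.004,-0.055,-0.13],[0,0,-0.05]],
    [0.094,[0.008,-0.11,-0.13],[0,0,-0.11]],
    [0.094,[0.0112,-0.161,-0.13],[0,0,-0.162]],
  ],
)

```text
time: 6.08
tool_pos: [0.4354, -0.0875, 0.2066]
ee_rot: [3.14, 0.001, 1.573]
wrist_force: [0.1, 0.4, 1.6]
width: 0.0938
finger_force: 0.0
```

Emit:
drive_tool(
  series=[
    [0.094,[0,0,0],[0,0,0]],
    [0.094,[0,0,0],[0,0,0]],
  ],
)

```text
time: 6.32
tool_pos: [0.4373, -0.0881, 0.2065]
ee_rot: [3.14, 0.001, 1.57]
wrist_force: [1.9, -0.1, -0.8]
width: 0.0938
finger_force: 0.0
```

```bash
python3 - <<'E'
from h import *
o=robot.get_obs(); print(o["tool_pos"],o["ee_rot"],to_tool(np.array([.4358,-.088,.05])-o["tool_pos"]))
c=cam("wrist"); print(w2pix("wrist",[[.4358,-.088,.102],[.4358,-.088,.056],[.432,.012,.1],[.442,.124,.07],[.442,.124,.0]],c))
cv2.imwrite("pics/w3.png",imaging.snapshot("wrist")[:,:,::-1])
E
```

```text
[ 0.43732639 -0.08806393  0.20651533] [3.13963942e+00 6.74825443e-04 1.57043015e+00] [ 0.00016899 -0.00183212  0.15651197]
[[254.87661527 197.60348192]
 [255.07168068 187.36019475]
 [250.45562212  86.54698621]
 [261.82035797 -42.59713284]
 [260.62552312  -6.49749454]]
```

View pics/w3.png

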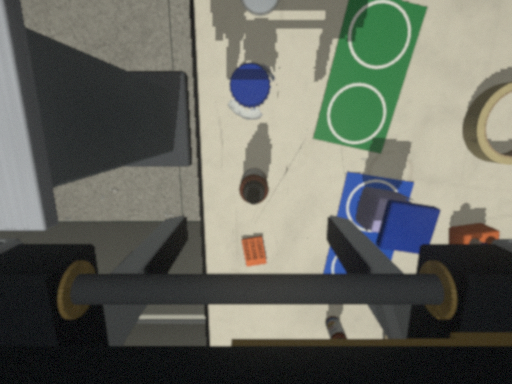

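The amber bulb is at (254,194), within 3 px of the prediction (about 1–2 mm). The jar foot sits centred on its ring at about (375,207). I'll grip the amber bottle.

Emit:
drive_tool(
  series=[
    [0.094,[0,-0.001,0.05],[0,0,0]],
    [0.094,[0,-0.001,0.1],[0,0,0]],
    [0.07,[0,-0.001,0.14],[0,0,0]],
    [0.05,[0,-0.001,0.15],[0,0,0]],
    [0.045,[0,-0.001,0.15],[0,0,0]],
  ],
)

```text
time: 7.0
tool_pos: [0.4365, -0.0881, 0.0561]
ee_rot: [-3.141, -0.0, 1.571]
wrist_force: [0.6, -0.5, -0.9]
width: 0.0676
finger_force: 0.0
```

Emit:
drive_tool(
  series=[
    [0.045,[0,0,0],[0,0,0]],
    [0.025,[0,0,0],[0,0,0]],
    [0.025,[0,0,0],[0,0,0]],
    [0.025,[0,0,0],[0,0,0]],
    [0.025,[0,0,0],[0,0,0]],
  ],
)

```text
time: 7.62
tool_pos: [0.4359, -0.088, 0.0566]
ee_rot: [3.141, 0.001, 1.571]
wrist_force: [-1.0, -0.3, 3.5]
width: 0.0317
finger_force: 29.8
```

Emit:
drive_tool(
  series=[
    [0.025,[0,0,-0.015],[0,0,0]],
    [0.025,[0,0,-0.04],[0,0,0]],
    [0.025,[-0.025,0,-0.055],[0,0,0]],
    [0.025,[-0.07,0,-0.055],[0,0,0]],
    [0.025,[-0.11,0.01,-0.055],[0,0,0]],
  ],
)

```text
time: 8.25
tool_pos: [0.4458, -0.1991, 0.1122]
ee_rot: [3.14, 0.001, 1.571]
wrist_force: [-0.7, 0.5, -1.0]
width: 0.0322
finger_force: 29.8
```

Emit:
drive_tool(
  series=[
    [0.025,[-0.016,0.03,0],[0,0,0]],
    [0.025,[-0.016,0.075,0],[0,0,0]],
    [0.025,[-0.016,0.115,0],[0,0,0]],
    [0.025,[-0.016,0.132,0],[0,0,0]],
    [0.025,[-0.016,0.132,0],[0,0,0]],
  ],
)

```text
time: 8.88
tool_pos: [0.5784, -0.2137, 0.1109]
ee_rot: [-3.141, -0.0, 1.572]
wrist_force: [-0.7, 0.1, -1.0]
width: 0.0322
finger_force: 29.8
```

Emit:
drive_tool(
  series=[
    [0.025,[0,0,0],[0,0,0]],
    [0.025,[0,0,0],[0,0,0]],
  ],
)

```text
time: 9.12
tool_pos: [0.5769, -0.2139, 0.1113]
ee_rot: [-3.141, 0.0, 1.57]
wrist_force: [-0.0, -0.1, -0.6]
width: 0.0317
finger_force: 29.8
```

Emit:
drive_tool(
  series=[
    [0.025,[0,0.001,0.015],[0,0,0]],
    [0.025,[0,0.001,0.035],[0,0,0]],
    [0.025,[0,0.001,0.047],[0,0,0]],
    [0.025,[0,0.001,0.051],[0,0,0]],
    [0.025,[0,0.001,0.0525],[0,0,0]],
  ],
)

```text
time: 9.75
tool_pos: [0.5782, -0.2138, 0.0587]
ee_rot: [-3.14, -0.0, 1.571]
wrist_force: [-3.4, 1.6, 4.8]
width: 0.032
finger_force: 29.9
```

Emit:
drive_tool(
  series=[
    [0.025,[0,0,0],[0,0,0]],
    [0.04,[0,0,0],[0,0,0]],
    [0.09,[0,0,0],[0,0,0]],
    [0.09,[0,0,0],[0,0,0]],
    [0.09,[0,0,0],[0,0,0]],
  ],
)

```text
time: 10.38
tool_pos: [0.5788, -0.2139, 0.0585]
ee_rot: [3.141, 0.0, 1.571]
wrist_force: [0.6, 0.3, -0.3]
width: 0.0663
finger_force: 0.0
```

Emit:
drive_tool(
  series=[
    [0.094,[0,0,-0.04],[0,0,0]],
    [0.094,[0,0,-0.1],[0,0,0]],
    [0.094,[0,0,-0.15],[0,0,0]],
    [0.094,[0.04,-0.03,-0.15],[0,0,0]],
    [0.094,[0.085,-0.06,-0.15],[0,0,0]],
  ],
)

```text
time: 11.0
tool_pos: [0.5186, -0.1286, 0.2095]
ee_rot: [3.139, 0.001, 1.569]
wrist_force: [0.3, -0.2, -0.7]
width: 0.0941
finger_force: 0.0
```

Emit:
drive_tool(
  series=[
    [0.094,[0.05,-0.03,0],[0,0,0]],
    [0.094,[0.1,-0.06,0],[0,0,0]],
    [0.094,[0.141,-0.0865,0],[0,0,0]],
    [0.094,[0.141,-0.0865,0],[0,0,0]],
    [0.094,[0.141,-0.0865,0],[0,0,0]],
  ],
)

```text
time: 11.62
tool_pos: [0.4326, 0.0118, 0.2087]
ee_rot: [3.14, 0.001, 1.571]
wrist_force: [0.5, 0.8, 0.5]
width: 0.0937
finger_force: 0.0
```

```bash
python3 - <<'E'
from h import *
o=robot.get_obs(); print(o["time"],o["tool_pos"],o["ee_rot"])
c=cam("wrist"); print(w2pix("wrist",[[.432,.012,.1],[.442,.124,.07],[.442,.124,.0],[.5803,.081,.002],[.5607,-.0072,.002]],c))
cv2.imwrite("pics/w4.png",imaging.snapshot("wrist")[:,:,::-1])
E
```

```text
11.625 [0.432592   0.0117771  0.20874492] [3.14042732e+00 8.00564580e-04 1.57096241e+00]
[[255.97805062 196.36003509]
 [266.32579381  77.86183472]
 [264.37412626  87.39993948]
 [374.82419184 123.83409704]
 [353.4153275  192.50499978]]
```

View pics/w4.png

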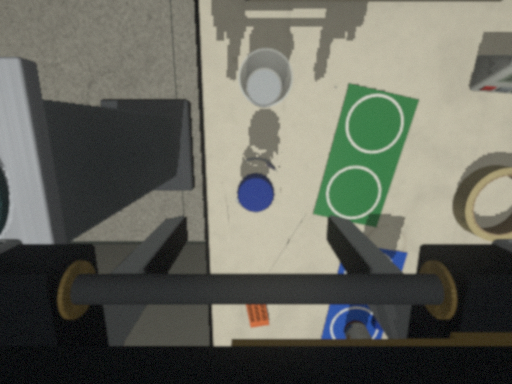

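The cap is at (256,193), about 2–3 mm further left (+y) than predicted. The rings at (375,124) and (354,192) match. The beaker rim at (266,76) and foot at (264,86) match within 1.5 mm.

Emit:
drive_tool(
  series=[
    [0.094,[0.002,0,0.05],[0,0,0]],
    [0.094,[0.002,0,0.1],[0,0,0]],
    [0.094,[0.002,0,0.14],[0,0,0]],
    [0.08,[0.002,0,0.148],[0,0,0]],
    [0.07,[0.002,0,0.148],[0,0,0]],
  ],
)

```text
time: 12.3
tool_pos: [0.4329, 0.0134, 0.0609]
ee_rot: [3.142, 0.0, 1.57]
wrist_force: [0.3, 0.3, -0.1]
width: 0.0773
finger_force: 0.0
```

Emit:
drive_tool(
  series=[
    [0.065,[0,0,0],[0,0,0]],
    [0.045,[0,0,0],[0,0,0]],
    [0.045,[0,0,0],[0,0,0]],
    [0.045,[0,0,0],[0,0,0]],
    [0.045,[0,0,0],[0,0,0]],
  ],
)

```text
time: 12.92
tool_pos: [0.4321, 0.014, 0.0619]
ee_rot: [3.141, 0.001, 1.571]
wrist_force: [-3.0, -0.5, 5.0]
width: 0.0542
finger_force: 30.0
```

Emit:
drive_tool(
  series=[
    [0.045,[0,0,-0.015],[0,0,0]],
    [0.045,[0,0,-0.04],[0,0,0]],
    [0.045,[0,0.025,-0.055],[0,0,0]],
    [0.045,[0.015,0.065,-0.055],[0,0,0]],
    [0.045,[0.035,0.105,-0.055],[0,0,0]],
  ],
)

```text
time: 13.55
tool_pos: [0.539, 0.0492, 0.1169]
ee_rot: [3.139, 0.0, 1.57]
wrist_force: [-0.1, -0.7, -2.4]
width: 0.0543
finger_force: 30.0
```

Emit:
drive_tool(
  series=[
    [0.045,[0.022,0.033,0],[0,0,0]],
    [0.045,[0.032,0.043,0],[0,0,0]],
    [0.045,[0.032,0.043,0],[0,0,0]],
    [0.045,[0.032,0.043,0],[0,0,0]],
    [0.045,[0.032,0.043,0],[0,0,0]],
  ],
)

```text
time: 14.18
tool_pos: [0.5794, 0.0805, 0.1157]
ee_rot: [-3.142, 0.0, 1.57]
wrist_force: [0.5, -0.0, -2.7]
width: 0.0539
finger_force: 30.0
```

Emit:
drive_tool(
  series=[
    [0.045,[0,0,0.015],[0,0,0]],
    [0.045,[0,0,0.035],[0,0,0]],
    [0.045,[0,0,0.047],[0,0,0]],
    [0.045,[0,0,0.051],[0,0,0]],
    [0.045,[0,0,0.0525],[0,0,0]],
  ],
)

```text
time: 14.8
tool_pos: [0.5793, 0.0809, 0.064]
ee_rot: [-3.139, 0.0, 1.571]
wrist_force: [-7.3, -1.0, 8.4]
width: 0.0541
finger_force: 30.0
```

Emit:
drive_tool(
  series=[
    [0.045,[0,0,0],[0,0,0]],
    [0.06,[0,0,0],[0,0,0]],
    [0.094,[0,0,0],[0,0,0]],
    [0.094,[0,0,0],[0,0,0]],
    [0.094,[0,0,0],[0,0,0]],
  ],
)

```text
time: 15.42
tool_pos: [0.5804, 0.0811, 0.0629]
ee_rot: [3.141, 0.0, 1.571]
wrist_force: [0.1, -0.2, 1.0]
width: 0.0868
finger_force: 0.0
```

Emit:
drive_tool(
  series=[
    [0.094,[0,0,-0.04],[0,0,0]],
    [0.094,[0,0,-0.095],[0,0,0]],
    [0.094,[0,0,-0.14],[0,0,0]],
    [0.094,[0.013,-0.04,-0.14],[0,0,0]],
    [0.094,[0.028,-0.09,-0.14],[0,0,0]],
  ],
)

```text
time: 16.05
tool_pos: [0.4901, 0.1093, 0.2037]
ee_rot: [3.14, -0.0, 1.57]
wrist_force: [0.3, 1.3, 0.5]
width: 0.0938
finger_force: 0.0
```

Emit:
drive_tool(
  series=[
    [0.094,[0.0165,-0.0475,0],[0,0,0]],
    [0.094,[0.0165,-0.0475,0],[0,0,0]],
    [0.094,[0.0165,-0.0475,0],[0,0,0]],
    [0.094,[0.0165,-0.0475,0],[0,0,0]],
  ],
)

```text
time: 16.55
tool_pos: [0.4437, 0.1253, 0.203]
ee_rot: [3.141, 0.0, 1.57]
wrist_force: [-0.2, -0.1, -0.5]
width: 0.094
finger_force: 0.0
```

```bash
python3 - <<'E'
from h import *
o=robot.get_obs(); print(o["time"],o["tool_pos"],o["ee_rot"])
c=cam("wrist"); print(w2pix("wrist",[[.4426,.1255,.07],[.4426,.1255,.0],[.5803,.081,.1],[.5607,-.0072,.002]],c))
cv2.imwrite("pics/w5.png",imaging.snapshot("wrist")[:,:,::-1])
E
```

```text
16.55 [0.44374016 0.12532565 0.20301266] [3.14119749e+00 2.04211207e-04 1.57002810e+00]
[[255.57955864 190.84511255]
 [255.78977268 178.73335399]
 [395.39095953 241.76026251]
 [340.44288195 272.6225562 ]]
```

View pics/w5.png

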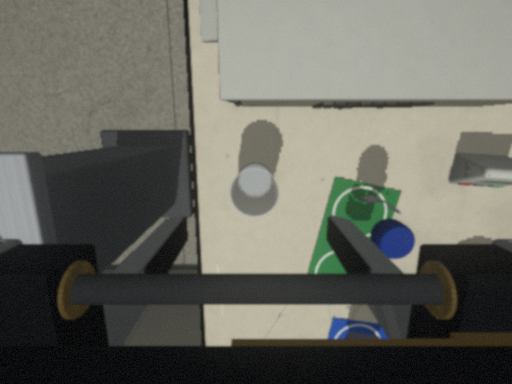

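The beaker rim is at (255,189) and the foot at (255,180), as predicted. The reagent cap at (393,238) is within about 4 px of its target.

Emit:
drive_tool(
  series=[
    [0.094,[0,-0.001,0.05],[0,0,0]],
    [0.094,[0,-0.001,0.1],[0,0,0]],
    [0.094,[0,-0.001,0.14],[0,0,0]],
    [0.08,[0,-0.001,0.151],[0,0,0]],
    [0.07,[0,-0.001,0.151],[0,0,0]],
  ],
)

```text
time: 17.23
tool_pos: [0.4422, 0.1254, 0.052]
ee_rot: [-3.141, 0.0, 1.57]
wrist_force: [0.0, -0.4, 0.2]
width: 0.0774
finger_force: 0.0
```

Emit:
drive_tool(
  series=[
    [0.06,[0,0,0],[0,0,0]],
    [0.042,[0,0,0],[0,0,0]],
    [0.042,[0,0,0],[0,0,0]],
    [0.042,[0,0,0],[0,0,0]],
    [0.042,[0,0,0],[0,0,0]],
  ],
)

```text
time: 17.85
tool_pos: [0.4425, 0.1258, 0.0534]
ee_rot: [3.139, -0.0, 1.571]
wrist_force: [-1.1, -0.7, 5.7]
width: 0.0523
finger_force: 30.0
```

Emit:
drive_tool(
  series=[
    [0.042,[0,0,-0.015],[0,0,0]],
    [0.042,[0,0,-0.04],[0,0,0]],
    [0.042,[-0.025,0,-0.055],[0,0,0]],
    [0.042,[-0.065,0,-0.055],[0,0,0]],
    [0.042,[-0.105,0,-0.055],[0,0,0]],
  ],
)

```text
time: 18.48
tool_pos: [0.4418, 0.0197, 0.1078]
ee_rot: [3.14, 0.0, 1.572]
wrist_force: [0.6, 0.8, -1.4]
width: 0.052
finger_force: 30.0
```

Emit:
drive_tool(
  series=[
    [0.042,[-0.028,0.03,0],[0,0,0]],
    [0.042,[-0.028,0.07,0],[0,0,0]],
    [0.042,[-0.028,0.105,0],[0,0,0]],
    [0.042,[-0.028,0.118,0],[0,0,0]],
    [0.042,[-0.028,0.118,0],[0,0,0]],
  ],
)

```text
time: 19.1
tool_pos: [0.5595, -0.0073, 0.1068]
ee_rot: [-3.14, 0.0, 1.571]
wrist_force: [0.5, 0.1, -0.6]
width: 0.0521
finger_force: 30.0
```

Emit:
drive_tool(
  series=[
    [0.042,[0,0,0],[0,0,0]],
    [0.042,[0,0,0],[0,0,0]],
  ],
)

```text
time: 19.35
tool_pos: [0.5588, -0.0072, 0.1072]
ee_rot: [-3.141, 0.0, 1.571]
wrist_force: [-0.4, 0.6, -1.2]
width: 0.0525
finger_force: 30.0
```

Emit:
drive_tool(
  series=[
    [0.042,[0,0.001,0.015],[0,0,0]],
    [0.042,[0,0.001,0.035],[0,0,0]],
    [0.042,[0,0.001,0.047],[0,0,0]],
    [0.042,[0,0.001,0.051],[0,0,0]],
    [0.042,[0,0.001,0.0525],[0,0,0]],
  ],
)

```text
time: 19.98
tool_pos: [0.5594, -0.0073, 0.0555]
ee_rot: [-3.138, 0.0, 1.571]
wrist_force: [-6.8, 0.2, 10.5]
width: 0.0528
finger_force: 30.0
```

Emit:
drive_tool(
  series=[
    [0.042,[0,0,0],[0,0,0]],
    [0.06,[0,0,0],[0,0,0]],
    [0.094,[0,0,0],[0,0,0]],
    [0.094,[0,0,0],[0,0,0]],
    [0.094,[0,0,0],[0,0,0]],
  ],
)

```text
time: 20.6
tool_pos: [0.5608, -0.0074, 0.0543]
ee_rot: [3.142, 0.0, 1.571]
wrist_force: [-0.0, 1.0, 0.9]
width: 0.0869
finger_force: 0.0
```

Emit:
drive_tool(
  series=[
    [0.094,[0,0,-0.04],[0,0,0]],
    [0.094,[0,0,-0.09],[0,0,0]],
    [0.094,[0,0,-0.13],[0,0,0]],
    [0.094,[-0.035,-0.03,-0.13],[0,0,-0.05]],
    [0.094,[-0.08,-0.06,-0.13],[0,0,-0.1]],
  ],
)

```text
time: 21.22
tool_pos: [0.5006, -0.0877, 0.1853]
ee_rot: [3.14, 0.001, 1.675]
wrist_force: [0.5, -0.8, -1.2]
width: 0.0938
finger_force: 0.0
```

Emit:
drive_tool(
  series=[
    [0.094,[-0.05,-0.028,0],[0,0,-0.06]],
    [0.094,[-0.0935,-0.0555,0],[0,0,-0.06]],
    [0.094,[-0.0935,-0.0555,0],[0,0,-0.06]],
    [0.094,[-0.0935,-0.0555,0],[0,0,-0.06]],
    [0.094,[-0.0935,-0.0555,0],[0,0,-0.06]],
  ],
)

```text
time: 21.85
tool_pos: [0.4554, -0.1849, 0.1844]
ee_rot: [3.141, -0.0, 1.733]
wrist_force: [0.9, -1.2, -0.6]
width: 0.0943
finger_force: 0.0
```

```bash
python3 - <<'E'
from h import *
o=robot.get_obs(); print(o["time"],o["tool_pos"],o["ee_rot"])
c=cam("wrist"); print(w2pix("wrist",[[.4345,-.1886,.006]],c))
im=imaging.snapshot("wrist")[:,:,::-1].copy(); cv2.imwrite("pics/w6.png",im)
hsv=cv2.cvtColor(im,cv2.COLOR_BGR2HSV); m=((hsv[...,0]<18)&(hsv[...,1]>120)&(hsv[...,2]>90)).astype(np.uint8); m[:,340:]=0
m=cv2.morphologyEx(m,cv2.MORPH_CLOSE,np.ones((5,5)))
cc=max(cv2.findContours(m,0,1)[0],key=cv2.contourArea); print(cv2.boundingRect(cc))
W=pix2w("wrist",cc[:,0],.006,c)[:,:2].astype(np.float32); r=cv2.minAreaRect(W); print(r)
print(to_tool(np.r_[r[0],.027]-o["tool_pos"]))
E
```

```text
21.85 [ 0.45536085 -0.18485932  0.18444159] [ 3.14136012e+00 -2.61299965e-04  1.73266039e+00]
[[239.25284907 182.90613847]]
(228, 166, 23, 33)
((0.4339081048965454, -0.18783430755138397), (0.02690890058875084, 0.03948497027158737), 9.015734672546387)
[ 0.00049787 -0.02166234  0.15744021]
```

View pics/w6.png

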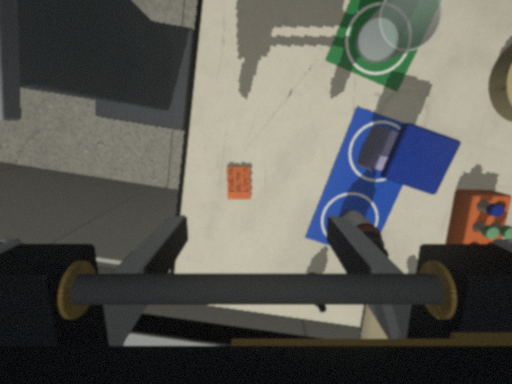

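The cassette is at (239,182), square with the jaws. It is off by 22 mm along tool y because I ignored the earlier turn. I'll correct that and descend.

Emit:
drive_tool(
  series=[
    [0.06,[0.0005,-0.0215,0],[0,0,0]],
    [0.06,[0.0005,-0.0215,0.04],[0,0,0]],
    [0.06,[0.0005,-0.0215,0.09],[0,0,0]],
    [0.06,[0.0005,-0.0215,0.13],[0,0,0]],
    [0.05,[0.0005,-0.0215,0.145],[0,0,0]],
  ],
)

```text
time: 22.52
tool_pos: [0.4323, -0.187, 0.0368]
ee_rot: [-3.138, -0.003, 1.733]
wrist_force: [-0.3, -0.3, 0.9]
width: 0.0536
finger_force: 0.0
```

Emit:
drive_tool(
  series=[
    [0.05,[0,0,0],[0,0,0]],
    [0.05,[0,0,0],[0,0,0]],
  ],
)

```text
time: 22.78
tool_pos: [0.435, -0.1895, 0.0415]
ee_rot: [3.139, 0.002, 1.731]
wrist_force: [0.2, 0.1, 0.3]
width: 0.0498
finger_force: 0.0
```

```bash
python3 - <<'E'
from h import *
o=robot.get_obs(); print(o["time"],o["tool_pos"],to_tool(np.r_[.4342,-.1881,.027]-o["tool_pos"]),o["width"])
E
```

```text
22.775 [ 0.43503587 -0.18945078  0.04145187] [ 0.00150195 -0.00065079  0.01444647] 0.04982680127178098
```

Emit:
drive_tool(
  series=[
    [0.05,[0.001,0,0.004],[0,0,0]],
    [0.05,[0.001,0,0.008],[0,0,0]],
    [0.05,[0.001,0,0.012],[0,0,0]],
    [0.05,[0.001,0,0.012],[0,0,0]],
    [0.05,[0.001,0,0.012],[0,0,0]],
  ],
)

```text
time: 23.4
tool_pos: [0.4333, -0.1879, 0.0274]
ee_rot: [-3.142, 0.0, 1.731]
wrist_force: [0.2, 0.2, 0.8]
width: 0.0498
finger_force: 0.0
```

Emit:
drive_tool(
  series=[
    [0.04,[0,0,0],[0,0,0]],
    [0.02,[0,0,0],[0,0,0]],
    [0.02,[0,0,0],[0,0,0]],
    [0.02,[0,0,0],[0,0,0]],
    [0.02,[0,0,0],[0,0,0]],
  ],
)

```text
time: 24.02
tool_pos: [0.4334, -0.1879, 0.0276]
ee_rot: [3.141, 0.0, 1.731]
wrist_force: [0.2, -0.0, 0.7]
width: 0.0274
finger_force: 30.0
```

Emit:
drive_tool(
  series=[
    [0.02,[0,0,-0.02],[0,0,0]],
    [0.02,[0,0,-0.06],[0,0,0]],
    [0.02,[0,0,-0.1],[0,0,0]],
    [0.02,[0,0,-0.13],[0,0,0]],
    [0.02,[0,0,-0.13],[0,0,0]],
  ],
)

```text
time: 24.65
tool_pos: [0.4348, -0.1887, 0.1601]
ee_rot: [3.137, 0.004, 1.731]
wrist_force: [-0.1, -0.2, -0.8]
width: 0.0283
finger_force: 30.0
```

```bash
python3 - <<'E'
from h import *
o=robot.get_obs(); print(o["time"],o["tool_pos"],o["ee_rot"],o["width"],o["finger_force"])
c=cam("wrist"); 
im=imaging.snapshot("wrist")[:,:,::-1].copy(); t=imaging.snapshot("top")[:,:,::-1]
print(w2pix("wrist",[[.593,-.125,.09]],c),w2pix("top",[[.593,-.125,.09],[.5783,-.214,.104],[.5803,.081,.102],[.5607,-.0072,.072],[.5607,-.0072,.002]]))
im[:6]=0
cv2.imwrite("pics/w7.png",np.hstack([cv2.resize(im[60:260,150:500],(400,229)),cv2.resize(t[160:260,155:355],(400,200))[:,:] if 0 else cv2.copyMakeBorder(cv2.resize(t[160:260,155:355],(400,200)),0,29,0,0,0)]))
E
```

```text
24.65 [ 0.43480702 -0.18873008  0.16012383] [3.13686625 0.00398013 1.73080303] 0.028268063024340755 29.993979781866074
[[463.06623872 162.62181054]] [[276.89926857 188.76215457]
 [320.3917358  194.1932113 ]
 [178.42865276 194.3218313 ]
 [221.97707275 205.47031302]
 [225.32633642 209.86749876]]
```

View pics/w7.png

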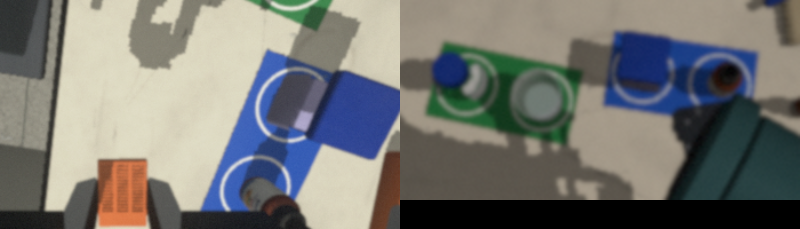

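The wrist half shows the cassette held level. The top half shows the lid at about (277,187.5) in full-picture pixels against a prediction of (277,188.8), so the jar is where it should be.

Emit:
drive_tool(
  series=[
    [0.02,[0.008,0.035,0],[0,0,0.08]],
    [0.02,[0.016,0.075,0],[0,0,0.16]],
    [0.02,[0.026,0.12,0],[0,0,0.24]],
    [0.02,[0.034,0.155,0],[0,0,0.32]],
    [0.02,[0.0367,0.168,0],[0,0,0.32]],
  ],
)

```text
time: 25.38
tool_pos: [0.5934, -0.1237, 0.1542]
ee_rot: [-3.136, -0.001, 1.413]
wrist_force: [-0.5, -0.4, -0.5]
width: 0.0275
finger_force: 30.0
```

Emit:
drive_tool(
  series=[
    [0.02,[0,0,0],[0,0,0]],
    [0.02,[0,0,0],[0,0,0]],
    [0.02,[0,0,0],[0,0,0]],
  ],
)

```text
time: 25.75
tool_pos: [0.5925, -0.1254, 0.1577]
ee_rot: [-3.142, 0.0, 1.41]
wrist_force: [-0.6, 0.1, 0.1]
width: 0.0274
finger_force: 30.0
```

```bash
python3 - <<'E'
from h import *
o=robot.get_obs(); print(o["time"],o["tool_pos"],o["ee_rot"],to_tool(np.r_[.594,-.125,.1174]-o["tool_pos"]),o["width"])
E
```

```text
25.75 [ 0.59246581 -0.12544936  0.1576909 ] [-3.14155904e+00  2.92291668e-04  1.41007249e+00] [0.00070087 0.00144386 0.04029064] 0.027400163958907067
```

Emit:
drive_tool(
  series=[
    [0.02,[0.0005,0.001,0.012],[0,0,0]],
    [0.02,[0.0005,0.001,0.024],[0,0,0]],
    [0.02,[0.0005,0.001,0.032],[0,0,0]],
    [0.02,[0.0005,0.001,0.036],[0,0,0]],
    [0.02,[0.0005,0.001,0.038],[0,0,0]],
  ],
)

```text
time: 26.38
tool_pos: [0.5944, -0.1245, 0.1191]
ee_rot: [-3.141, 0.0, 1.411]
wrist_force: [0.5, -0.5, -0.6]
width: 0.0276
finger_force: 30.0
```

Emit:
drive_tool(
  series=[
    [0.02,[0,0,0.001],[0,0,0]],
    [0.02,[0,0,0.0015],[0,0,0]],
    [0.02,[0,0,0.0015],[0,0,0]],
  ],
)

```text
time: 26.75
tool_pos: [0.5946, -0.1246, 0.1183]
ee_rot: [3.141, 0.0, 1.411]
wrist_force: [0.1, -0.3, -0.8]
width: 0.0276
finger_force: 30.0
```

Not touching yet, so I'll go down another millimetre or two, watching the force.

Emit:
drive_tool(
  series=[
    [0.02,[0,0,0.0005],[0,0,0]],
    [0.02,[0,0,0.001],[0,0,0]],
    [0.02,[0,0,0.001],[0,0,0]],
  ],
)

```text
time: 27.12
tool_pos: [0.5945, -0.1246, 0.1176]
ee_rot: [3.141, 0.0, 1.411]
wrist_force: [-1.7, 0.2, 3.1]
width: 0.0272
finger_force: 30.0
```

Contact (about 3 N). I'll release and lift away.

Emit:
drive_tool(
  series=[
    [0.03,[0,0,0],[0,0,0]],
    [0.045,[0,0,0],[0,0,0]],
    [0.06,[0,0,0],[0,0,0]],
    [0.06,[0,0,0],[0,0,0]],
    [0.06,[0,0,0],[0,0,0]],
  ],
)

```text
time: 27.75
tool_pos: [0.5944, -0.1246, 0.1169]
ee_rot: [-3.142, 0.0, 1.411]
wrist_force: [-0.6, 0.4, 0.5]
width: 0.0602
finger_force: 0.0
```

Emit:
drive_tool(
  series=[
    [0.06,[0,0,-0.03],[0,0,0]],
    [0.06,[0,0,-0.08],[0,0,0]],
    [0.06,[0,-0.05,-0.1],[0,0,0]],
    [0.06,[0,-0.1,-0.1],[0,0,0]],
    [0.06,[0,-0.15,-0.1],[0,0,0]],
  ],
)

```text
time: 28.38
tool_pos: [0.4451, -0.1005, 0.2175]
ee_rot: [3.14, 0.0, 1.411]
wrist_force: [-0.9, -0.5, -0.0]
width: 0.0599
finger_force: 0.0
```

Emit:
drive_tool(
  series=[
    [0.06,[0,-0.05,0],[0,0,0]],
    [0.06,[0,-0.1,0],[0,0,0]],
    [0.06,[0,-0.1,0],[0,0,0]],
  ],
)

```text
time: 28.75
tool_pos: [0.3457, -0.0842, 0.2174]
ee_rot: [3.139, 0.001, 1.41]
wrist_force: [0.3, -0.2, 0.3]
width: 0.0598
finger_force: 0.0
```

```bash
python3 - <<'E'
from h import *
o=robot.get_obs(); print(o["time"],o["tool_pos"])
t=imaging.snapshot("top")[:,:,::-1].copy(); s=imaging.snapshot("side")[:,:,::-1].copy()
J=[.593,-.125];A=[.5783,-.214];G=[.5803,.081];C=[.5607,-.0072]
P=[J+[.09],J+[.096],A+[.104],A+[.058],A+[.002],G+[.102],C+[.072],C+[.002]]
print("top",w2pix("top",P).round(1).tolist(),"side",w2pix("side",P).round(1).tolist())
a=cv2.resize(t[160:250,150:350],(800,360),interpolation=cv2.INTER_CUBIC)
b=cv2.resize(s[120:280,170:330],(240,240)); cv2.imwrite("pics/e1.png",a)
cv2.imwrite("pics/e2.png",cv2.resize(s[130:270,190:290],(428,600),interpolation=cv2.INTER_CUBIC))
E
```

```text
28.75 [ 0.34567314 -0.08423426  0.21741032]
top [[276.9, 188.8], [277.0, 188.2], [320.4, 194.2], [317.5, 197.9], [314.4, 201.9], [178.4, 194.3], [222.0, 205.5], [225.3, 209.9]] side [[245.6, 185.9], [245.7, 183.8], [248.3, 208.0], [248.0, 223.9], [247.6, 242.0], [223.6, 134.5], [222.5, 164.1], [223.1, 185.9]]
```

View pics/e1.png

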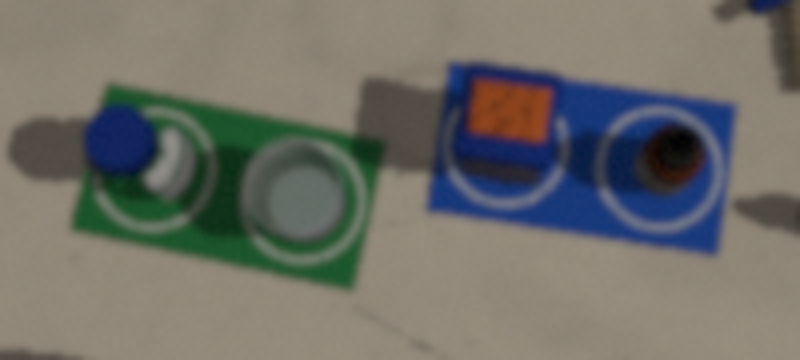

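View pics/e2.png

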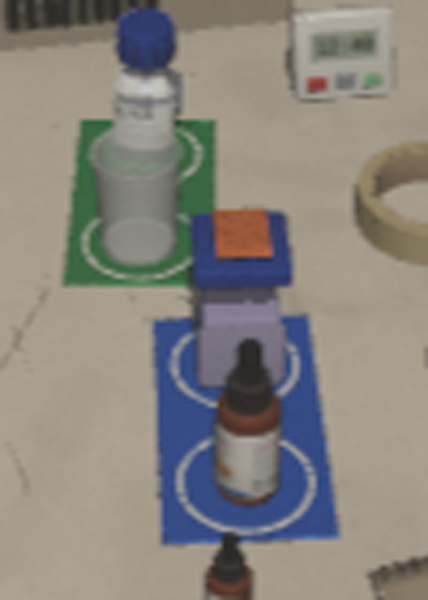

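The top view shows cassette (511,112) centred on the lid, bulb (680,145), cap (121,139) and beaker foot (305,201). All are within about 4 mm of target. The side view shows everything upright on its ring, so I'll hand in.

```bash
python3 -c "
from bench import robot
print(robot.close_job())"
```

```text
the job is handed in; nothing more can be done
None
```

The job is handed in at about 29 s of the 109 s allowed. All four vessels stand upright on their rings and the cassette lies on the jar lid, each within about 4 mm of target in the last pictures; `close_job` returned no verdict.

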